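# Open a centrifuge canister, brush it out and leave it open

### The arm

A 6-joint arm with a two-finger parallel gripper is mounted at the origin on the work surface. World frame = base frame: x ahead of the robot, y to its left, z up, the work surface at z = 0. Lengths are in m, angles in rad, forces in N, time in s.
With the tool pointing down it reaches from about 0.325 to 0.775 m from the base axis. Payload 5.5 kg.
Tool frame: the origin (TCP) lies midway between the tips of the shut fingers; the grasp point (between the pads) lies 19 mm behind it; z points along the fingers, y is the line along which they close (so a half turn about z gives the same grasp; the last joint's range is limited). The gripper opens to 85 mm and grips with 20 to 120 N. Pads are 22 mm wide; open, the fingers measure 114 mm over their backs; the gripper's body (76 mm by 85 mm) begins 54 mm behind the grasp point. The pads swing forward as they close: fully open they stand 13 mm farther back than shut.
Start: joints at [-1.318, 0.091, 1.231, -0, 1.82, -0.057], TCP at [0.183, -0.571, 0.231] pointing down, gripper open.
Joint ranges: [-2.87, 2.87], [-0.86, 2.18], [0.17, 2.46], [-1.51, 4.65], [0.06, 2.69], [-2.65, 2.65]. Speed limits (rad/s): [2.57, 2.57, 3.01, 3.14, 3.14, 3.14].

### API

Orientations are given as a unit quaternion [x, y, z, w].
In Python, from cell import robot gives the robot as it stands.
- The arm moves only by the shell command python3 -m crank 'ROWS'. ROWS is JSON, a list of rows, each a list of 3 entries, a list of its own where there are three numbers: the turn, a rotation vector about the tool's x, y, z in degrees, then the shift along the tool's x, y, z in cm, then the finger opening in cm, from 0 to 8.54. In form: [[[ax, ay, az], [dx, dy, dz], gripper], ...]. A call has 1 to 10 rows; each row is the pose to reach, as a shift and turn from the pose commanded when the call began, along the tool's axes at that moment; what a row does not reach only later rows make up. A row lasts 1/10 s, in which the tool goes at most 50 mm and 8.59 degrees, less where a joint would pass 70% of its speed; a pose out of reach is approached as far as the arm can. A call with a gripper value outside its range is refused whole. The fingers move at their own pace and stop on an object; the grip force is fixed at half the most. Time passes only in rows, so rows that repeat a pose let the fingers close. It gives the time, the measured TCP pose, the force, the opening and the grip force at its end, in the units of the state.
- robot.read_state(): the state, without advancing time (a new reading comes with each control period).
- robot.snapshot(name): name is "scene" or "top"; returns the picture (480x640x3 uint8, red, green, blue); there is no depth.
- robot.camera_info(name): a dict with "mtx" (3x3 intrinsics, pixels), "dist_coeffs" ([k1, k2, p1, p2, k3] as OpenCV has them; the pictures are not rectified), "cam_to_world" (4x4, takes a point from camera to world coordinates). Camera axes: x right, y up, looking along -z (the intrinsics and any distortion apply to the point x, -y, -z); pixel columns grow to the right and rows downward; lengths in m; the calibration is good to about 2 mm. A picture is of the moment at which its call begins. camera_info takes no time and is no camera call.
- robot.finish_job(): hands the job in; it is judged then, once.
Trained networks look in the newest picture that a camera, given by its name, has taken for a name from the list of things; names that differ only in an ending like _2 or _b are one class to them, and where a whole thing is asked for, a point or a joint stands for the part that bears it (a point fixed in the world has none). Each returns a list of dicts, best first, with "conf" (0 to 1); they miss things now and then, are a little off and sometimes report something else, mostly with a low value. They report only what shows in the picture. A call takes as long as a camera call. They do not tell look-alikes from the thing itself.
- robot.silhouettes(camera, query): "mask" (480x640 bool, what is visible of it) and "pixel" ([column, row] in pixels, amid what is visible of it).
- robot.spot_point(camera, query): "pixel" ([column, row] in pixels: a listed point, or the origin of a listed thing).
The state is a dict: "clock": time; "joints": joint angles; "dq": joint speeds; "tau": joint torques, N m; "eef_pos": TCP position; "ee_rot": TCP orientation; "contact_force": force on the tool from outside, world axes, zero at the start; "ft_torque": the same for the moment, N m; "finger_gap": opening from 0.0 (shut) to 1.0 (fully open); "finger_force": force on a finger pad.
Only numpy, scipy, OpenCV 4.12 (cv2) and the standard library are available. Lean on these libraries where they do the work, as an engineer would, in place of code of your own. Each camera call takes 0.05 s, during which the arm holds its last target. There are 200 camera calls.

### The job

Tip the canister's lid up by its yellow tab, so that its far edge comes out from under the blue keeper, and lay the lid gently, right way up, in the middle of the round blue mat. Then scrub inside the canister with the long brush: at least twice press its head lightly onto the sprung orange floor, wherever that sits, until it gives a few millimetres but well short of its stop, and draw the brush up until its tip is near the mouth. Finally stand the brush head down in its white stand again, leaving the canister upright where it is and everything else alone.

Things in the scene. Friction and masses are not known exactly. Their poses are not given: they have to be found in the camera images.
- canister: loose heavy aluminium canister (about 0.75 kg) with a blue band, upright: outside diameter 92 mm, bore 82 mm, rim 105 mm high; origin at the centre of its underside, z up. Its blue keeper, 30 mm wide, is on its +x side (see keeper). The flat orange floor inside lies 24 to 56 mm above the underside, different each run and not reported: it must be felt
- canister_mouth (a point): centre of the canister's mouth, on its axis at rim height (105 mm above the underside)
- keeper (a point): point under the lip of the keeper, a blue hook over the rim: 48 mm from the canister's axis, 112.5 mm above its underside. The lip spans 39 to 56 mm from the axis and is 4 mm thick; its upright begins 51 mm from the axis
- cushion (a joint): how far the orange sprung floor (74 mm disc) in the canister is pressed down, m: near 0 when free, hard stop at 0.014; spring about 800 N/m (4 N presses it 5 mm). It does not tell the floor's height
- lid: loose blue lid (about 0.15 kg) on the rim: disc 96 mm diameter, 5 mm thick; origin at the centre of the disc's underside, z up. A black plug, 77 mm diameter, reaches 6 mm lower, into the mouth, 2.5 mm play all round. Its +x edge (heel) is tucked 9 mm under the keeper, 2.5 mm play in height: raise the tab about 0.2 rad, draw the lid 15 mm towards the tab (-x), then lift
- lid_tab (a point): centre of the yellow grip block on the lid's tab, 64 mm from the lid's centre towards -x and 12 mm above the underside; the block is 28 mm long (x), 24 mm wide (y, the way to pinch it) and reaches from 2 to 22 mm above the underside
- lid_heel (a point): the lid's far edge, 48 mm from its centre towards +x, half way up the disc
- mat: round blue mat fixed on the bench, 170 mm diameter, 4 mm thick, origin at the centre of its underside
- brush: long brush (about 0.09 kg) standing head down in its stand: origin at the centre of the head's flat tip, z towards the handle. Head 36 mm diameter, 55 mm long; thin neck to 80 mm; round green handle 18 mm diameter from 80 to 180 mm (its end) above the tip
- stand: white brush stand fixed on the bench: upright tube, outside 58 mm, bore 48 mm diameter, rim 70 mm high, inner floor 8 mm above its origin (centre of the underside); foot 90 mm diameter
- amber_bottle: bystander: amber glass bottle, 66 mm dia, 150 mm high; origin at the centre of its underside
- white_jar: bystander: white jar with red cap, 68 mm dia, 90 mm high; origin at the centre of its underside
- tube_rack: bystander: green tube rack, 70 x 150 mm, 86 mm high; origin at the centre of its underside
- beaker: bystander: glass beaker, 70 mm dia, 85 mm high; origin at the centre of its underside
- tip_box: bystander: blue pipette-tip box with clear cover, 85 x 120 mm, 75 mm high; origin at the centre of its underside
- weigh_dish: bystander: white dish, 80 mm dia, 25 mm high; origin at the centre of its underside
Mind the look-alikes: they are no part of the job. Leave any brown or grey look-alike of the brush alone.

How it is judged:
On the way, in this order (a step that is already met when the one before it is completed fails the run):
1. the lid is tipped up (over 0.12 rad) with its heel still within 25 mm of the keeper (angle between lid's own z axis and vertical above 0.12 rad and distance between lid_heel and keeper below 0.025 m), for 0.05 s.
2. the lid lies at rest, flat and right way up, its centre within 45 mm of the mat's (horizontal distance between lid and mat below 0.045 m and height (world z) of lid below 0.014 m and angle between lid's own z axis and vertical below 0.08 rad and linear speed of lid below 0.02 m/s), for 0.2 s.
3. the brush head presses the orange floor down over 2 mm (value of joint cushion above 0.002 m and z of brush in the frame of canister below 0.075 m and horizontal distance between brush and canister_mouth below 0.024 m and angle between brush's own z axis and vertical below 0.3 rad), for 0.05 s.
4. the brush is drawn up until its tip is over 80 mm above the canister's underside (25 mm below the rim) (z of brush in the frame of canister above 0.08 m and horizontal distance between brush and canister_mouth below 0.024 m and angle between brush's own z axis and vertical below 0.3 rad), for 0.05 s.
5. the brush head presses the orange floor down over 2 mm again (all of step 3), for 0.05 s.
6. the brush is drawn up again (all of step 4), for 0.05 s.
At the end, for the whole second after the job is handed in: Lid flat (0.08 rad), right way up, at rest, centre within 45 mm of the mat's; brush head down in the stand, at rest (tip within 15 mm of its axis and under 16 mm above the bench, leaning under 0.25 rad); canister upright on the bench (0.05 rad), at rest, within 40 mm of its start (all of step 2 and horizontal distance between brush and stand below 0.015 m and height (world z) of brush below 0.016 m and angle between brush's own z axis and vertical below 0.25 rad and linear speed of brush below 0.03 m/s and angle between canister's own z axis and vertical below 0.05 rad and height (world z) of canister below 0.005 m and distance of canister from where it was at the start of the episode below 0.04 m and linear speed of canister below 0.02 m/s); the robot touches nothing.
It fails at once if the canister is dragged over 40 mm or tipped over 0.25 rad (distance of canister from where it was at the start of the episode above 0.04 m or angle between canister's own z axis and vertical above 0.25 rad).
It fails at once if the sprung floor is squashed over 12 mm (about 10 N) (value of joint cushion above 0.012 m).
It fails at once if the lid hits the mat with over 40 N (contact force between lid and mat above 40 N).
It fails at once if a bystander is moved over 30 mm (distance of any of amber_bottle, white_jar, tube_rack, beaker, tip_box, weigh_dish from where it was at the start of the episode above 0.03 m).
It also fails if it takes over 72 s, if anything falls off the work surface, if the arm or the gripper's body presses on something with over 40 N, if the wrist force passes 120 N, or if a joint passes its speed limit or range.

## Working session

There is one attempt and no reset: what is moved stays moved. The work goes in short steps, Python scripts to look and compute and a shell command to move; the robot and the scene stay as the last step left them, time stands still between calls to the robot, and variables do not carry over. Pictures are saved under pics/ and viewed, at most 10 in all, crops included, and the job is handed in when it is done.

```bash
mkdir -p pics; ls
cat > h.py <<'E'
import numpy as np, cv2
from cell import robot
from scipy.spatial.transform import Rotation as R
def ray(cam,px):
    c=robot.camera_info(cam);M=np.array(c["cam_to_world"])
    u=cv2.undistortPoints(np.array([[px]],float),np.array(c["mtx"]),np.array(c["dist_coeffs"]))[0,0]
    return M[:3,3],M[:3,:3]@np.array([u[0],-u[1],-1])
def atz(cam,px,z):
    o,d=ray(cam,px);return o+d*(z-o[2])/d[2]
def tri(p1,p2):
    A=[];b=[];P=np.zeros((3,3));q=np.zeros(3)
    for cam,px in (("scene",p1),("top",p2)):
        o,d=ray(cam,px);d=d/np.linalg.norm(d);m=np.eye(3)-np.outer(d,d);P+=m;q+=m@o
    x=np.linalg.solve(P,q)
    return x
def proj(cam,p):
    c=robot.camera_info(cam);M=np.linalg.inv(np.array(c["cam_to_world"]));q=M[:3,:3]@np.array(p)+M[:3,3]
    return cv2.projectPoints(np.array([[q[0],-q[1],-q[2]]]),np.zeros(3),np.zeros(3),np.array(c["mtx"]),np.array(c["dist_coeffs"]))[0].ravel()
def snap(cam,name):
    im=robot.snapshot(cam);cv2.imwrite(f"pics/{name}.png",cv2.cvtColor(im,cv2.COLOR_RGB2BGR));return im
def tool(target):
    "shift in tool axes, cm, from current pose to world target TCP"
    s=robot.read_state();r=R.from_quat(s["ee_rot"]);return (r.inv().apply(np.array(target)-s["eef_pos"])*100).round(2)
E
python3 - <<'E'
from h import *
np.set_printoptions(precision=4,suppress=True)
a=snap("scene","s0");b=snap("top","t0")
for q in ["canister","canister_mouth","keeper","lid","lid_tab","lid_heel","mat","brush","stand"]:
    for cam in ("scene","top"):
        print(q,cam,[(np.round(d["pixel"]).tolist(),round(d["conf"],2)) for d in robot.spot_point(cam,q)[:4]])
s=robot.read_state();print(R.from_quat(s["ee_rot"]).as_matrix(),s["eef_pos"],s["contact_force"])
for cam in("scene","top"):print(np.array(robot.camera_info(cam)["cam_to_world"]))
E
```

```text
pics
canister scene [([277.0, 186.0], 0.8), ([195.0, 185.0], 0.56), ([268.0, 171.0], 0.31)]
canister top [([441.0, 283.0], 0.95)]
canister_mouth scene [([278.0, 161.0], 0.74)]
canister_mouth top [([325.0, 152.0], 0.67)]
keeper scene [([264.0, 168.0], 0.82)]
keeper top [([448.0, 257.0], 0.79), ([331.0, 335.0], 0.74), ([133.0, 211.0], 0.59)]
lid scene [([277.0, 164.0], 0.94), ([268.0, 312.0], 0.21)]
lid top [([446.0, 282.0], 0.66)]
lid_tab scene [([292.0, 148.0], 0.6)]
lid_tab top [([451.0, 314.0], 0.96), ([132.0, 212.0], 0.47), ([201.0, 287.0], 0.29)]
lid_heel scene [([265.0, 175.0], 0.96)]
lid_heel top [([446.0, 258.0], 0.7)]
mat scene [([348.0, 256.0], 0.79)]
mat top [([305.0, 266.0], 0.83)]
brush scene [([471.0, 327.0], 0.81), ([432.0, 294.0], 0.67), ([410.0, 336.0], 0.55), ([434.0, 298.0], 0.55)]
brush top [([144.0, 284.0], 0.91), ([194.0, 230.0], 0.88), ([202.0, 285.0], 0.59)]
stand scene [([433.0, 298.0], 0.93), ([227.0, 264.0], 0.4)]
stand top [([201.0, 284.0], 0.83), ([332.0, 335.0], 0.46)]
[[ 0.9524  0.3049  0.    ]
 [ 0.3049 -0.9524 -0.    ]
 [ 0.      0.0001 -1.    ]] [ 0.1829 -0.5715  0.2313] [ 0.4762 -0.3868 -0.0685]
[[-0.6419 -0.6302  0.4369  1.1373]
 [ 0.7668 -0.5318  0.3596  0.4566]
 [ 0.0057  0.5658  0.8245  1.1807]
 [ 0.      0.      0.      1.    ]]
[[-0.0278  0.9959 -0.0857  0.4579]
 [-0.9992 -0.0301 -0.026  -0.0246]
 [-0.0284  0.0849  0.996   1.2981]
 [ 0.      0.      0.      1.    ]]
```

View pics/s0.png

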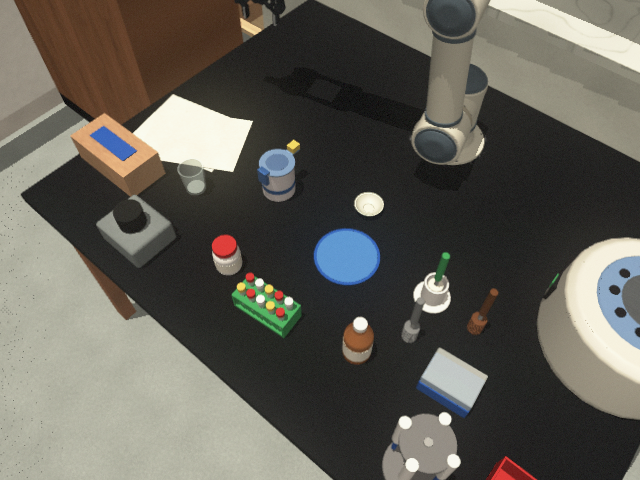

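View pics/t0.png

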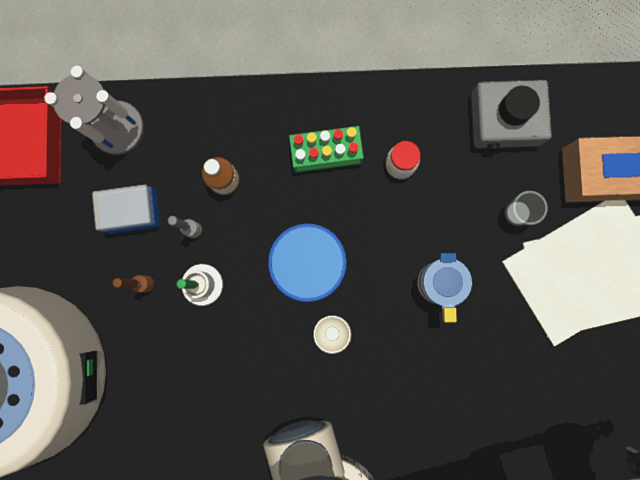

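The scene picture shows the lidded canister at (278,175), its yellow tab at (293,147), and the keeper at (264,174). The mat is at (347,256). Brush candidates:

| Candidate | Scene | Top |
|---|---|---|
| Green, in the white stand | (443,265) | (185,284) |
| Grey | (413,322) | (187,227) |
| Brown | (483,310) | (133,284) |

By the description I choose the green one. The only canister with a tab in view is at top (446,283).

Run:
```python
from h import *
np.set_printoptions(precision=4,suppress=True)
def col(im,lo,hi,roi):
    x0,y0,x1,y1=roi;h=cv2.cvtColor(im,cv2.COLOR_RGB2HSV)[y0:y1,x0:x1]
    m=cv2.inRange(h,lo,hi);m=m>0;v,u=np.nonzero(m);return np.array([u.mean()+x0,v.mean()+y0]),len(u),(u.min()+x0,u.max()+x0,v.min()+y0,v.max()+y0)
L=lambda n:cv2.cvtColor(cv2.imread(f"pics/{n}.png"),cv2.COLOR_BGR2RGB)
s,t=L("s0"),L("t0")
y=((15,120,100),(35,255,255)); a=col(s,*y,(275,130,310,160)); b=col(t,*y,(435,300,465,330)); print("tab",a,b,tri(a[0],b[0]), atz("scene",a[0],.117),atz("top",b[0],.12))
g=((45,100,40),(90,255,255)); 
a=col(s,*g,(425,245,460,300)); b=col(t,*g,(165,265,215,305)); print("handle",a,b,tri(a[0],b[0]))
m=((95,120,60),(125,255,255))
a=col(s,*m,(305,220,390,290)); b=col(t,*m,(260,215,355,310)); print("mat",atz("scene",a[0],.004),atz("top",b[0],.004))
b=col(t,((95,60,60),(125,255,255)),(410,245,480,308)); print("lidblue",b)
print("keeper",tri([264,173],[448,257]),"lid top",atz("top",[445.5,283],.11),"lid scn",atz("scene",[278,160],.11))
for cam,px in(("scene",[433,297]),("top",[202,285])): 
  print("stand", cam,[ (d["pixel"],round(d["conf"],2),(np.nonzero(d["mask"])[1].min(),np.nonzero(d["mask"])[1].max(),np.nonzero(d["mask"])[0].min(),np.nonzero(d["mask"])[0].max())) for d in robot.silhouettes(cam,"stand")[:2]],atz(cam,px,0))
for cam in("scene","top"):
  d=robot.silhouettes(cam,"lid")[0];print(cam,d["conf"],d["pixel"],atz(cam,d["pixel"],.11))
# crop composite
c1=cv2.resize(s[120:220,230:330],(390,390));c2=cv2.resize(t[245:325,150:230],(390,390))
cv2.imwrite("pics/c0.png",cv2.cvtColor(np.hstack([c1,c2]),cv2.COLOR_RGB2BGR))
```

```text
tab (array([293.129 , 145.7984]), 124, (np.int64(287), np.int64(299), np.int64(139), np.int64(152))) (array([449.9326, 314.9326]), 193, (np.int64(443), np.int64(456), np.int64(308), np.int64(322))) [ 0.4051 -0.2537  0.1193] [ 0.4035 -0.2552  0.117 ] [ 0.4051 -0.2536  0.12  ]
handle (array([441.9821, 265.3274]), 223, (np.int64(435), np.int64(449), np.int64(252), np.int64(280))) (array([185.4172, 283.7152]), 151, (np.int64(176), np.int64(196), np.int64(279), np.int64(288))) [0.4811 0.2608 0.1474]
mat [0.526  0.0302 0.004 ] [0.5228 0.0294 0.004 ]Traceback (most recent call last):
  File "<stdin>", line 13, in <module>
TypeError: col() missing 1 required positional argument: 'roi'
```

Run:
```python
from h import *
np.set_printoptions(precision=4,suppress=True)
L=lambda n:cv2.cvtColor(cv2.imread(f"pics/{n}.png"),cv2.COLOR_BGR2RGB)
s,t=L("s0"),L("t0")
print("keeper",tri([264,173],[448,257]))
for q,z in(("lid",.11),("stand",0.07)):
 for cam in("scene","top"):
  d=robot.silhouettes(cam,q)[0];v,u=np.nonzero(d["mask"]);print(q,cam,d["conf"],d["pixel"],u.min(),u.max(),v.min(),v.max(),atz(cam,[u.mean(),v.mean()],z),atz(cam,[(u.min()+u.max())/2,(v.min()+v.max())/2],z))
# red-top view of handle: ends
g=cv2.inRange(cv2.cvtColor(t,cv2.COLOR_RGB2HSV),(45,100,40),(90,255,255))[265:305,165:215];v,u=np.nonzero(g);print(cv2.minAreaRect(np.c_[u+165,v+265].astype(np.float32)))
g=cv2.inRange(cv2.cvtColor(s,cv2.COLOR_RGB2HSV),(45,100,40),(90,255,255))[245:300,425:460];v,u=np.nonzero(g);print(cv2.minAreaRect(np.c_[u+425,v+245].astype(np.float32)))
print("stand",atz("scene",[433,297],0),tri([434.5,283],[205,284]))
c1=cv2.resize(s[120:220,230:330],(390,390));c2=cv2.resize(t[245:325,150:230],(390,390))
cv2.imwrite("pics/c0.png",cv2.cvtColor(np.hstack([c1,c2]),cv2.COLOR_RGB2BGR))
```

```text
keeper [ 0.5188 -0.2562  0.1078]
lid scene 0.79 [278.4, 162.6] 259 299 140 176 [ 0.4588 -0.2536  0.11  ] [ 0.4557 -0.259   0.11  ]
lid top 0.57 [448.4, 283.1] 424 471 260 321 [ 0.4624 -0.2532  0.11  ] [ 0.453  -0.2529  0.11  ]
stand scene 0.94 [437.7, 295.9] 414 450 273 313 [0.5156 0.2749 0.07  ] [0.511  0.2684 0.07  ]
stand top 0.82 [204.1, 288.8] 182 222 263 304 [0.4805 0.2424 0.07  ] [0.4815 0.2463 0.07  ]
((186.0, 283.5), (9.0, 20.0), 90.0)
((441.95001220703125, 266.1499938964844), (8.221921920776367, 30.041635513305664), 18.434946060180664)
stand [0.4792 0.2646 0.    ] [0.4773 0.2497 0.0501]
```

View pics/c0.png

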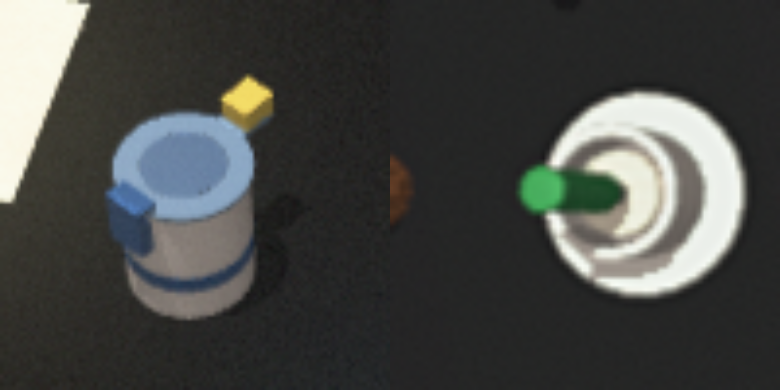

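The crop confirms the choices: the left shows the canister with its blue keeper opposite the yellow tab, and the right shows the green brush in the white stand, nearly upright.

Run:
```python
from h import *
print(tool([.405,-.2537,.19]),tool([.405,-.2537,.097]))
print("stand foot",atz("top",[202.3,285],.004),"dish",atz("top",[332,334],.02), robot.read_state()["finger_gap"])
```

```text
[ 30.84 -23.49   4.13] [ 30.84 -23.49  13.43]
stand foot [0.47945137 0.26019384 0.004     ] dish [ 0.3670336  -0.02066927  0.02      ] 1.0021983335306655
```

```bash
python3 -m crank '[[[0,0,8],[4,-3,1],6],[[0,0,16],[8,-6,2],6],[[0,0,18.5],[12,-9.2,3],6],[[0,0,18.5],[16,-12.2,4],6],[[0,0,18.5],[20,-15.3,4.1],6],[[0,0,18.5],[24,-18.3,4.1],6],[[0,0,18.5],[28,-21.4,4.1],6],[[0,0,18.5],[30.84,-23.49,4.1],6],[[0,0,18.5],[30.84,-23.49,4.1],6],[[0,0,18.5],[30.84,-23.49,4.1],6]]'
python3 - <<'E'
from h import *
print(tool([.405,-.2537,.097])); s=robot.read_state();print(R.from_quat(s["ee_rot"]).as_matrix().round(3))
snap("scene","s1")
d=robot.spot_point("top","lid_tab");print(d[:2])
E
```

```text
clock: 2.2
eef_pos: [0.4054, -0.2531, 0.1904]
ee_rot: [1.0, -0.005, 0.0, 0.0]
contact_force: [-0.3, -0.6, 0.3]
finger_gap: 0.701
finger_force: 0.0
[-0.04  0.06  9.34]
[[ 1.    -0.011  0.   ]
 [-0.011 -1.    -0.001]
 [ 0.     0.001 -1.   ]]
[{'pixel': [451.4, 313.6], 'conf': 0.96}, {'pixel': [132.2, 212.1], 'conf': 0.47}]
```

```bash
python3 -m crank '[[[0,0,0],[0,0,2.5],6],[[0,0,0],[0,0,5],6],[[0,0,0],[0,0,7],6],[[0,0,0],[0,0,8.5],6],[[0,0,0],[0,0,9.3],6],[[0,0,0],[0,0,9.3],6]]'
python3 -c "
from h import *
print(snap('scene','s2').shape)
im=cv2.imread('pics/s2.png')[90:210,220:340];cv2.imwrite('pics/c2.png',cv2.resize(im,(600,600)))"
```

```text
clock: 2.9
eef_pos: [0.4043, -0.254, 0.0963]
ee_rot: [1.0, -0.007, -0.001, -0.001]
contact_force: [1.2, 0.5, 0.4]
finger_gap: 0.704
finger_force: 0.0
(480, 640, 3)
```

View pics/c2.png

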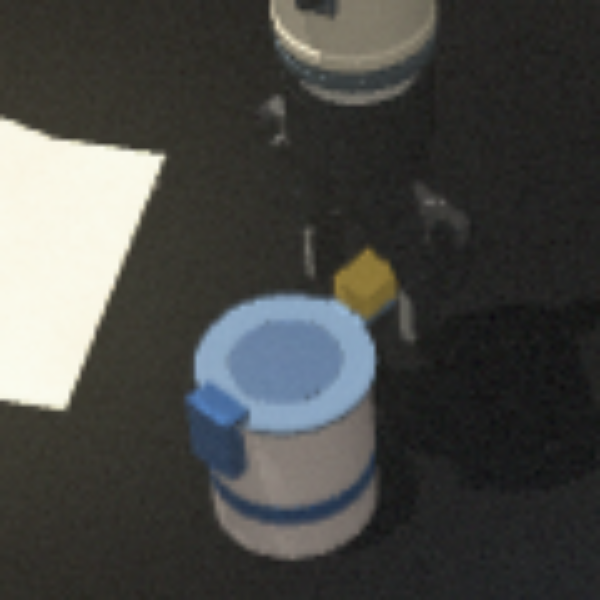

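The fingers stand either side of the yellow tab (crop (365,283)). I close them.

```bash
python3 -m crank '[[[0,0,0],[0,0,0],3],[[0,0,0],[0,0,0],1],[[0,0,0],[0,0,0],1],[[0,0,0],[0,0,0],1],[[0,0,0],[0,0,0],1],[[0,0,0],[0,0,0],1]]'
python3 - <<'E'
from h import *
# arc about the heel contact: pivot at tcp + (0.405->0.469+.046)
s=robot.read_state();p=np.array(s["eef_pos"]);piv=np.array([.515,p[1],.105])
r0=R.from_quat(s["ee_rot"])
for a in (2,4,6,8,10,12):
    q=piv+R.from_rotvec([0,np.radians(a),0]).apply(p-piv)
    print(a,(r0.inv().apply(q-p)*100).round(2),(r0.inv().apply([0,a,0])).round(2))
E
```

```text
clock: 3.55
eef_pos: [0.4056, -0.254, 0.0985]
ee_rot: [1.0, -0.006, 0.001, 0.001]
contact_force: [-1.1, 1.0, 6.0]
finger_gap: 0.267
finger_force: 59.0
2 [-0.02  0.   -0.38] [-0.03 -2.   -0.  ]
4 [-0.02  0.   -0.77] [-0.05 -4.   -0.  ]
6 [-0.01  0.   -1.15] [-0.08 -6.   -0.01]
8 [ 0.02  0.   -1.53] [-0.1  -8.   -0.01]
10 [ 0.06  0.   -1.91] [ -0.13 -10.    -0.01]
12 [ 0.11  0.   -2.29] [-1.6e-01 -1.2e+01 -1.0e-02]
```

```bash
python3 -m crank '[[[0,-2,0],[0,0,-0.38],1],[[0,-4,0],[0,0,-0.77],1],[[0,-6,0],[0,0,-1.15],1],[[0,-8,0],[0,0,-1.53],1],[[0,-10,0],[0.05,0,-1.91],1],[[0,-12,0],[0.1,0,-2.29],1],[[0,-12,0],[0.1,0,-2.29],1],[[0,-12,0],[0.1,0,-2.29],1]]'
python3 - <<'E'
from h import *
snap('scene','s3')
im=cv2.imread('pics/s3.png')[90:210,220:340];cv2.imwrite('pics/c3.png',cv2.resize(im,(600,600)))
s=robot.read_state();r0=R.from_quat(s["ee_rot"]);print(r0.as_rotvec(), s["contact_force"])
print((r0.inv().apply([-1.6,0,.0])).round(2),(r0.inv().apply([-1.6,0,5])).round(2))
E
```

```text
clock: 4.35
eef_pos: [0.4068, -0.2539, 0.1205]
ee_rot: [0.995, -0.006, -0.103, -0.0]
contact_force: [1.3, 0.2, 4.7]
finger_gap: 0.266
finger_force: 58.9
[-3.12408997  0.02013374  0.32407588] [1.75087219 0.90577297 3.98703444]
[-1.57  0.02  0.33] [-2.59  0.02 -4.57]
```

View pics/c3.png

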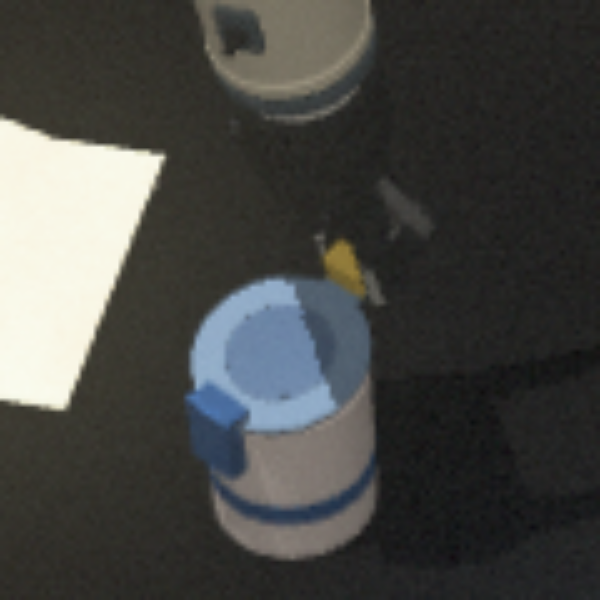

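The crop shows the lid tipped, with the tab up at (345,265), the heel still under the keeper at (215,420) and the canister in place. Now I draw it out and lift.

```bash
python3 -m crank '[[[0,0,0],[-0.4,0,0.08],1],[[0,0,0],[-0.8,0,0.16],1],[[0,0,0],[-1.2,0,0.23],1],[[0,0,0],[-1.6,0,0.3],1],[[0,0,0],[-1.8,0,-0.1],1],[[0,0,0],[-2,0,-1],1],[[0,0,0],[-2.2,0,-2.2],1],[[0,0,0],[-2.6,0,-4],1],[[0,0,0],[-2.8,0,-6],1],[[0,0,0],[-2.8,0,-6],1]]'
python3 - <<'E'
from h import *
s=robot.read_state();r0=R.from_quat(s["ee_rot"]);p=np.array(s["eef_pos"])
print(tool([.465,.030,.15]),tool([.465,.03,.06]),tool([.465,.03,.004]),r0.as_matrix().round(3))
snap('scene','s4');snap('top','t4')
im=np.hstack([cv2.resize(cv2.imread('pics/s4.png')[60:210,220:370],(400,400)),cv2.resize(cv2.imread('pics/t4.png')[220:370,380:530],(400,400))]);cv2.imwrite('pics/c4.png',im)
E
```

```text
clock: 5.4
eef_pos: [0.3925, -0.2543, 0.1888]
ee_rot: [0.995, -0.007, -0.102, 0.001]
contact_force: [0.4, 0.5, -0.7]
finger_gap: 0.27
finger_force: 58.8
[  7.5  -28.54   2.31] [  9.32 -28.57  11.12] [ 10.45 -28.59  16.61] [[ 0.979 -0.013 -0.202]
 [-0.013 -1.    -0.001]
 [-0.202  0.004 -0.979]]
```

View pics/c4.png

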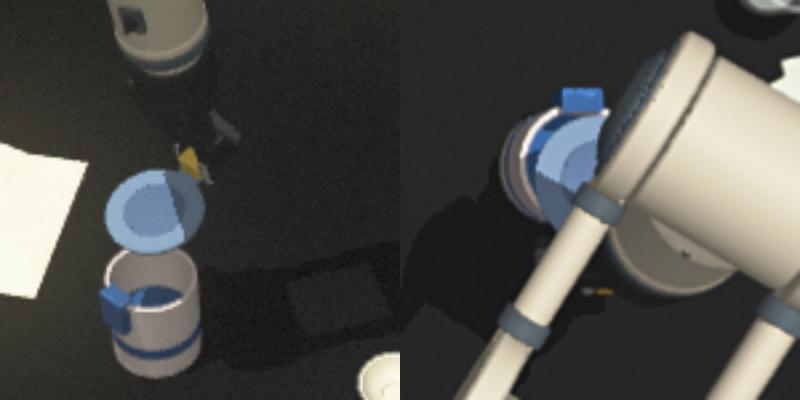

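The lid is held clear above the open canister, which stays upright. Over to the mat, levelling the lid on the way.

```bash
python3 -m crank '[[[0,1,0],[0,-3,-0.5],1],[[0,3,0],[1,-7,-0.5],1],[[0,5,0],[2,-11,0],1],[[0,8,0],[4,-15,1],1],[[0,10,0],[5,-19,2],1],[[0,11.8,0],[6,-23,3],1],[[0,11.8,0],[7.5,-26.5,4],1],[[0,11.8,0],[8.1,-28.55,5.25],1],[[0,11.8,0],[8.1,-28.55,5.25],1],[[0,11.8,0],[8.1,-28.55,5.25],1]]'
python3 - <<'E'
from h import *
s=robot.read_state();r0=R.from_quat(s["ee_rot"])
print(r0.as_matrix().round(3),s["contact_force"])
snap('scene','s5');m=robot.silhouettes("scene","lid")[0]["mask"];v,u=np.nonzero(m);print(u.mean(),v.mean())
im=cv2.resize(cv2.imread('pics/s5.png')[130:330,260:460],(600,600));cv2.imwrite('pics/c5.png',im)
print(tool([.465,.03,.04]),tool([.465,.03,.010]))
E
```

```text
clock: 6.5
eef_pos: [0.4624, 0.0311, 0.1153]
ee_rot: [1.0, -0.006, -0.003, 0.0]
contact_force: [-0.4, -0.9, -0.7]
finger_gap: 0.268
finger_force: 59.1
[[ 1.    -0.012 -0.006]
 [-0.012 -1.    -0.001]
 [-0.006  0.001 -1.   ]] [-0.39540153 -0.91847804 -0.68207127]
349.54945054945057 228.10735418427726
[0.21 0.02 7.66] [2.200e-01 1.000e-02 1.066e+01]
```

View pics/c5.png

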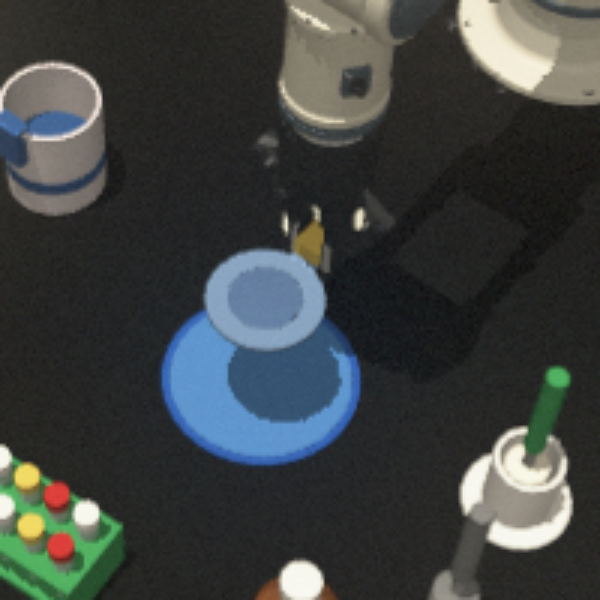

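The lid hangs level above the mat (crop (265,298)), and the tab is still held. Lowering.

```bash
python3 -m crank '[[[0,0,0],[0.1,0,2.5],1],[[0,0,0],[0.2,0,5],1],[[0,0,0],[0.2,0,7],1],[[0,0,0],[0.2,0,8.5],1],[[0,0,0],[0.2,0,9.5],1],[[0,0,0],[0.2,0,10],1],[[0,0,0],[0.2,0,10.3],1],[[0,0,0],[0.2,0,10.6],1],[[0,0,0],[0.2,0,10.6],1]]'
python3 -m crank '[[[0,0,0],[0,0,0.1],1],[[0,0,0],[0,0,0.2],1],[[0,0,0],[0,0,0.2],1]]'
```

```text
clock: 7.5
eef_pos: [0.465, 0.031, 0.0108]
ee_rot: [1.0, -0.007, -0.001, -0.0]
contact_force: [-0.2, 0.2, -0.6]
finger_gap: 0.265
finger_force: 59.2
clock: 7.8
eef_pos: [0.4648, 0.0311, 0.0086]
ee_rot: [1.0, -0.006, -0.002, -0.0]
contact_force: [0.2, 0.3, -1.0]
finger_gap: 0.273
finger_force: 59.2
```

```bash
for i in 1 2; do python3 -m crank '[[[0,0,0],[0,0,0.1],1],[[0,0,0],[0,0,0.2],1],[[0,0,0],[0,0,0.2],1]]'; done
```

```text
clock: 8.1
eef_pos: [0.4646, 0.031, 0.0063]
ee_rot: [1.0, -0.007, -0.002, -0.0]
contact_force: [0.7, 0.4, -1.4]
finger_gap: 0.272
finger_force: 59.2
clock: 8.4
eef_pos: [0.4647, 0.031, 0.0043]
ee_rot: [1.0, -0.007, -0.002, -0.0]
contact_force: [-0.9, 0.1, -1.3]
finger_gap: 0.271
finger_force: 59.2
```

```bash
for i in 1 2; do python3 -m crank '[[[0,0,0],[0,0,0.05],1],[[0,0,0],[0,0,0.1],1],[[0,0,0],[0,0,0.1],1]]' | grep -E "eef_pos|contact"; done
```

```text
eef_pos: [0.4648, 0.031, 0.0041]
contact_force: [-3.3, -0.6, 4.6]
eef_pos: [0.4648, 0.031, 0.0041]
contact_force: [-6.5, -1.1, 10.6]
```

Contact felt. I ease off 1 mm, open, and rise.

```bash
python3 -m crank '[[[0,0,0],[0,0,-0.1],1],[[0,0,0],[0,0,-0.15],2.6],[[0,0,0],[0,0,-0.15],3.5],[[0,0,0],[0,0,-0.15],5],[[0,0,0],[0,0,-0.15],5],[[0,0,0],[0,0,-0.15],5],[[0,0,0],[0,0,-2],5],[[0,0,0],[0,0,-6],5],[[0,0,0],[0,0,-11],5],[[0,0,0],[0,0,-16],5]]'
python3 -m crank '[[[0,0,0],[0,-1,-5],5],[[0,0,0],[0,-5,-9],5],[[0,0,0],[0,-9,-10],5],[[0,0,0],[0,-11,-10],5],[[0,0,0],[0,-11,-10],5]]'
python3 - <<'E'
from h import *
np.set_printoptions(precision=4,suppress=True)
s5=snap('scene','s6');t5=snap('top','t6')
im=np.hstack([cv2.resize(s5[140:340,270:470],(400,400)),cv2.resize(t5[180:340,140:350],(400,305),)[:, :] if 0 else cv2.resize(t5[180:340,160:320],(400,400))])
cv2.imwrite('pics/c6.png',cv2.cvtColor(im,cv2.COLOR_RGB2BGR))
def ctr(im,roi):
    x0,y0,x1,y1=roi;g=cv2.inRange(cv2.cvtColor(im,cv2.COLOR_RGB2HSV)[y0:y1,x0:x1],(45,100,40),(90,255,255));v,u=np.nonzero(g);return np.c_[u+x0,v+y0]
a,b=ctr(s5,(425,245,460,300)),ctr(t5,(165,265,215,305))
print("handle",len(a),len(b),tri(a.mean(0),b.mean(0)))
# end cap: brighter green
for nm,im,p in(("scene",s5,a),("top",t5,b)):
    val=im[p[:,1],p[:,0],1].astype(int);q=p[val>130];print(nm,len(q),q.mean(0),atz(nm,q.mean(0),.188))
for cam in("scene","top"):
    m=robot.silhouettes(cam,"lid")[0]["mask"];v,u=np.nonzero(m);print("lid",cam,atz(cam,[u.mean(),v.mean()],.015))
    d=robot.spot_point(cam,"canister_mouth")[0];print("mouth",cam,d,atz(cam,d["pixel"],.105))
print("foot",atz("top",[202.3,285],.004))
E
```

```text
clock: 10.0
eef_pos: [0.4647, 0.031, 0.1637]
ee_rot: [1.0, -0.007, -0.002, -0.0]
contact_force: [0.9, 0.3, 0.2]
finger_gap: 0.583
finger_force: 0.0
clock: 10.5
eef_pos: [0.4671, 0.1434, 0.263]
ee_rot: [1.0, -0.005, -0.001, -0.0]
contact_force: [-0.3, -0.4, 0.1]
finger_gap: 0.588
finger_force: 0.0
handle 229 0 [nan nan nan]
scene 39 [445.5897 255.5385] [0.4816 0.2601 0.188 ]
top 0 [nan nan] [nan nan nan]
lid scene [0.5238 0.031  0.015 ]
mouth scene {'pixel': [276.2, 161.0], 'conf': 0.9} [ 0.4652 -0.2608  0.105 ]
lid top [0.5252 0.0311 0.015 ]
mouth top {'pixel': [448.4, 281.6], 'conf': 0.74} [ 0.4706 -0.2565  0.105 ]
foot [0.4795 0.2602 0.004 ]<stdin>:9: RuntimeWarning: Mean of empty slice.
  ret = um.true_divide(
<stdin>:12: RuntimeWarning: Mean of empty slice.
```

View pics/c6.png

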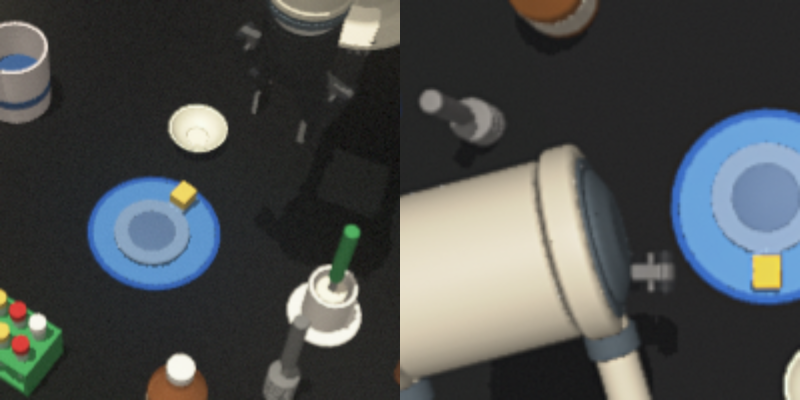

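The lid lies flat in the middle of the mat (scene crop (152,232), lid centre at (0.524, 0.031) against the mat's (0.524, 0.030)). The green brush is untouched at crop (342,255). Next I go over its handle.

```bash
python3 -c "
from h import *
print(tool([.4805,.2605,.25]),tool([.4805,.2605,.139]))"
```

```text
[  1.17 -12.07   1.2 ] [  1.21 -12.07  12.3 ]
```

```bash
python3 -m crank '[[[0,0,0],[0.5,-4,0],5],[[0,0,0],[1,-8,0],5],[[0,0,0],[1.2,-11,0],5],[[0,0,0],[1.2,-12.07,0.5],5],[[0,0,0],[1.2,-12.07,1],5],[[0,0,0],[1.2,-12.07,1],5]]'
python3 - <<'E'
from h import *
t=snap('scene','s7');cv2.imwrite('pics/c7.png',cv2.resize(cv2.imread('pics/s7.png')[200:320,380:500],(600,600)))
print(tool([.4805,.2605,.139]))
E
```

```text
clock: 11.4
eef_pos: [0.4805, 0.2603, 0.2511]
ee_rot: [1.0, -0.007, -0.003, 0.001]
contact_force: [0.3, -1.1, 0.1]
finger_gap: 0.59
finger_force: 0.0
[ 0.04 -0.06 11.28]
```

View pics/c7.png

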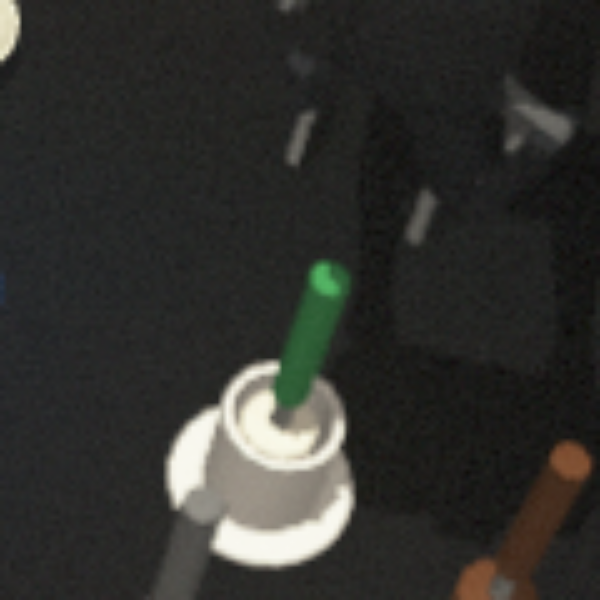

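The open fingers hang above the green handle (crop (330,275)), on line with it. I descend and grip.

```bash
python3 -m crank '[[[0,0,0],[0,0,3],5],[[0,0,0],[0,0,6],5],[[0,0,0],[0,0,8.5],5],[[0,0,0],[0,0,10.2],5],[[0,0,0],[0,0,11.2],5],[[0,0,0],[0,0,11.2],4],[[0,0,0],[0,0,11.2],2.5],[[0,0,0],[0,0,11.2],1],[[0,0,0],[0,0,11.2],1],[[0,0,0],[0,0,11.2],1]]'
python3 -m crank '[[[0,0,0],[0,0,0],1],[[0,0,0],[0,0,0],1]]'
```

```text
clock: 12.45
eef_pos: [0.481, 0.2617, 0.1422]
ee_rot: [1.0, -0.007, -0.0, -0.0]
contact_force: [0.8, -1.3, 5.4]
finger_gap: 0.201
finger_force: 58.6
clock: 12.65
eef_pos: [0.481, 0.2617, 0.1422]
ee_rot: [1.0, -0.007, -0.0, -0.0]
contact_force: [0.2, -2.1, 6.5]
finger_gap: 0.193
finger_force: 58.7
```

```bash
python3 -m crank '[[[0,0,0],[0,0,-1],1],[[0,0,0],[0,0,-3],1],[[0,0,0],[0,0,-6],1],[[0,0,0],[0,0,-9],1],[[0,0,0],[0,0,-12],1],[[0,0,0],[0,0,-14],1],[[0,0,0],[0,0,-14.5],1],[[0,0,0],[0,0,-14.5],1],[[0,0,0],[0,0,-14.5],1]]'
python3 - <<'E'
from h import *
np.set_printoptions(precision=4,suppress=True)
print(tool([.469,-.256,.2867]))
s=snap('scene','s8')
cv2.imwrite('pics/c8.png',cv2.resize(cv2.imread('pics/s8.png')[180:330,360:510],(600,600)))
E
```

```text
clock: 13.55
eef_pos: [0.4805, 0.2615, 0.2837]
ee_rot: [1.0, -0.006, -0.003, 0.0]
contact_force: [-0.5, 0.6, -0.3]
finger_gap: 0.195
finger_force: 58.5
[-0.48 51.76 -0.24]
```

View pics/c8.png

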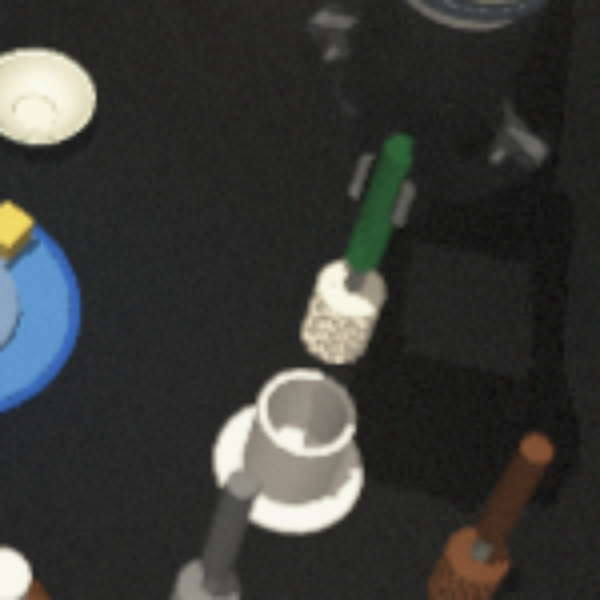

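The brush is out of its stand, held upright (crop handle (385,200), head (340,315)). Over to the canister.

```bash
python3 -m crank '[[[0,0,0],[0,2,0],1],[[0,0,0],[0,5,0],1],[[0,0,0],[0,9,0],1],[[0,0,0],[-0.1,13,0],1],[[0,0,0],[-0.2,17,0],1],[[0,0,0],[-0.2,21,0],1],[[0,0,0],[-0.3,25,0],1],[[0,0,0],[-0.3,29,0],1],[[0,0,0],[-0.4,33,0],1],[[0,0,0],[-0.4,37,0],1]]' | grep -E "eef|clock"
python3 -m crank '[[[0,0,0],[0,4,0],1],[[0,0,0],[0,8,0],1],[[0,0,0],[0,11,0],1],[[0,0,0],[0,13.5,0],1],[[0,0,0],[0,14.7,0],1],[[0,0,0],[0,14.7,0],1],[[0,0,0],[0,14.7,0],1]]'
python3 - <<'E'
from h import *
print(tool([.469,-.256,.284]))
snap('scene','s9')
cv2.imwrite('pics/c9.png',cv2.resize(cv2.imread('pics/s9.png')[60:210,200:350],(600,600)))
E
```

```text
clock: 14.6
eef_pos: [0.4712, -0.1098, 0.2839]
clock: 15.3
eef_pos: [0.47, -0.2545, 0.2849]
ee_rot: [1.0, -0.006, -0.002, -0.001]
contact_force: [0.2, 0.2, -0.3]
finger_gap: 0.192
finger_force: 58.6
[-0.1   0.15  0.09]
```

View pics/c9.png

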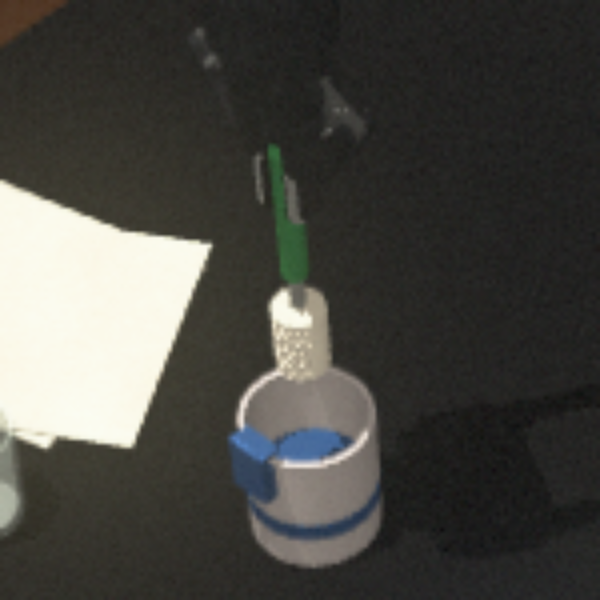

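I have now viewed 11 pictures, one over the limit of 10, so I will view no more and work from numbers and force. The last picture shows the brush head (300,340) just over the mouth, upright. I lower it to just above the highest possible floor and then feel downwards.

```bash
python3 -m crank '[[[0,0,0],[-0.1,0.1,2],1],[[0,0,0],[-0.1,0.1,4],1],[[0,0,0],[-0.1,0.1,5.5],1],[[0,0,0],[-0.1,0.1,7],1],[[0,0,0],[-0.1,0.1,8],1],[[0,0,0],[-0.1,0.1,8.4],1],[[0,0,0],[-0.1,0.1,8.4],1],[[0,0,0],[-0.1,0.1,8.4],1]]' | grep -E "eef_pos|contact"
for i in 1 2 3; do python3 -m crank '[[[0,0,0],[0,0,0.2],1],[[0,0,0],[0,0,0.4],1],[[0,0,0],[0,0,0.4],1]]' | grep -E "eef_pos|contact"; done
```

```text
eef_pos: [0.4689, -0.2564, 0.2023]
contact_force: [-0.3, -0.4, -0.7]
eef_pos: [0.4686, -0.2564, 0.1973]
contact_force: [-1.2, -0.2, -1.0]
eef_pos: [0.4685, -0.2563, 0.193]
contact_force: [-0.0, -0.6, -0.3]
eef_pos: [0.4685, -0.2563, 0.189]
contact_force: [0.9, 0.4, -0.6]
```

```bash
for i in 1 2; do python3 -m crank '[[[0,0,0],[0,0,0.15],1],[[0,0,0],[0,0,0.3],1],[[0,0,0],[0,0,0.3],1]]' | grep -E "eef_pos|contact"; done
```

```text
eef_pos: [0.4686, -0.2563, 0.1862]
contact_force: [-0.1, -0.1, -0.6]
eef_pos: [0.4685, -0.2563, 0.1832]
contact_force: [0.9, -0.7, -1.9]
```

```bash
python3 -c "
from h import *
print(robot.read_state()['contact_force'])"
```

```text
[ 0.91302801 -0.70119516 -1.93149877]
```

```bash
for i in 1 2; do python3 -m crank '[[[0,0,0],[0,0,0.15],1],[[0,0,0],[0,0,0.3],1],[[0,0,0],[0,0,0.3],1]]' | grep -E "eef_pos|contact"; done
```

```text
eef_pos: [0.4685, -0.2563, 0.1801]
contact_force: [-0.5, 1.2, -1.0]
eef_pos: [0.4685, -0.2563, 0.1771]
contact_force: [0.2, -1.8, 0.1]
```

```bash
for i in 1 2; do python3 -m crank '[[[0,0,0],[0,0,0.15],1],[[0,0,0],[0,0,0.3],1],[[0,0,0],[0,0,0.3],1]]' | grep -E "eef_pos|contact"; done
```

```text
eef_pos: [0.4685, -0.2563, 0.1742]
contact_force: [-0.8, -0.2, 0.0]
eef_pos: [0.4685, -0.2563, 0.1711]
contact_force: [0.1, -0.8, -0.1]
```

```bash
for i in 1 2; do python3 -m crank '[[[0,0,0],[0,0,0.15],1],[[0,0,0],[0,0,0.3],1],[[0,0,0],[0,0,0.3],1]]' | grep -E "eef_pos|contact"; done
```

```text
eef_pos: [0.4685, -0.2563, 0.1681]
contact_force: [-0.1, -1.0, -0.9]
eef_pos: [0.4684, -0.2563, 0.1651]
contact_force: [-0.0, -0.3, -1.6]
```

```bash
for i in 1 2; do python3 -m crank '[[[0,0,0],[0,0,0.15],1],[[0,0,0],[0,0,0.3],1],[[0,0,0],[0,0,0.3],1]]' | grep -E "eef_pos|contact"; done
```

```text
eef_pos: [0.4685, -0.2563, 0.1621]
contact_force: [0.2, 0.0, -0.9]
eef_pos: [0.4686, -0.2564, 0.1596]
contact_force: [-0.9, 0.7, 0.9]
```

```bash
for i in 1 2; do python3 -m crank '[[[0,0,0],[0,0,0.1],1],[[0,0,0],[0,0,0.2],1],[[0,0,0],[0,0,0.2],1]]' | grep -E "eef_pos|contact"; done
```

```text
eef_pos: [0.4686, -0.2564, 0.1577]
contact_force: [0.5, -0.8, 2.2]
eef_pos: [0.4686, -0.2564, 0.1557]
contact_force: [-1.5, 0.0, 3.8]
```

The force rises steadily at about 0.8 N/mm, so the floor is felt at TCP z of about 0.161 and is now pressed about 5.5 mm. I draw up, press again to the same depth, and draw up.

```bash
python3 -m crank '[[[0,0,0],[0,0,0],1],[[0,0,0],[0,0,-1],1],[[0,0,0],[0,0,-3],1],[[0,0,0],[0,0,-5],1],[[0,0,0],[0,0,-6.5],1],[[0,0,0],[0,0,-7],1],[[0,0,0],[0,0,-7],1],[[0,0,0],[0,0,-7],1],[[0,0,0],[0,0,-7],1]]'| grep -E "eef_pos|contact"
python3 -m crank '[[[0,0,0],[0,0,1.5],1],[[0,0,0],[0,0,3.5],1],[[0,0,0],[0,0,5],1],[[0,0,0],[0,0,6],1],[[0,0,0],[0,0,6.4],1],[[0,0,0],[0,0,6.7],1],[[0,0,0],[0,0,6.9],1],[[0,0,0],[0,0,7],1],[[0,0,0],[0,0,7],1],[[0,0,0],[0,0,7],1]]'| grep -E "eef_pos|contact"
```

```text
eef_pos: [0.4684, -0.2561, 0.2241]
contact_force: [-0.7, -0.1, -0.4]
eef_pos: [0.4687, -0.2564, 0.1563]
contact_force: [-2.1, 1.1, 4.0]
```

```bash
python3 -m crank '[[[0,0,0],[0,0,-1],1],[[0,0,0],[0,0,-3],1],[[0,0,0],[0,0,-5.5],1],[[0,0,0],[0,0,-7.3],1],[[0,0,0],[0,0,-7.3],1],[[0,0,0],[0,0,-7.5],1],[[0,0,0],[0,0,-9],1],[[0,0,0],[0,0,-11.5],1],[[0,0,0],[0,0,-13],1],[[0,0,0],[0,0,-13],1]]'| grep -E "eef_pos|contact|clock"
python3 - <<'E'
from h import *
np.set_printoptions(precision=4,suppress=True)
print(tool([.4808,.2616,.284]))
snap('scene','s10')
for q,z in(("canister_mouth",.105),("lid",.015)):
    d=robot.silhouettes("scene",q) if q=="lid" else robot.spot_point("scene",q)
    print(q,[(x["pixel"],x["conf"],atz("scene",x["pixel"],z)) for x in d[:1]])
E
```

```text
clock: 23.55
eef_pos: [0.4694, -0.2566, 0.2865]
contact_force: [0.1, -0.1, -0.4]
[  0.46 -51.83   0.19]
canister_mouth [([278.0, 160.1], 0.73, array([ 0.4598, -0.2593,  0.105 ]))]
lid [([346.8, 258.3], 0.75, array([0.5357, 0.0388, 0.015 ]))]
```

```bash
python3 -m crank '[[[0,0,0],[0,-2,0],1],[[0,0,0],[0,-5,0],1],[[0,0,0],[0,-9,0],1],[[0,0,0],[0.1,-13,0],1],[[0,0,0],[0.2,-17,0],1],[[0,0,0],[0.2,-21,0],1],[[0,0,0],[0.3,-25,0],1],[[0,0,0],[0.3,-29,0],1],[[0,0,0],[0.4,-33,0],1],[[0,0,0],[0.4,-37,0],1]]' | grep -E "eef|clock"
python3 -m crank '[[[0,0,0],[0,-4,0],1],[[0,0,0],[0,-8,0],1],[[0,0,0],[0,-11,0],1],[[0,0,0],[0,-13.5,0],1],[[0,0,0],[0,-14.8,0],1],[[0,0,0],[0,-14.8,0],1],[[0,0,0],[0,-14.8,0],1]]'
python3 - <<'E'
from h import *
np.set_printoptions(precision=4,suppress=True)
print(tool([.4805,.2615,.284]))
a=snap('scene','s11')
b=cv2.cvtColor(cv2.imread('pics/s8.png'),cv2.COLOR_BGR2RGB)
for nm,im in(("now",a),("lifted",b)):
    g=cv2.inRange(cv2.cvtColor(im,cv2.COLOR_RGB2HSV)[200:260,430:475],(45,100,40),(90,255,255));v,u=np.nonzero(g)
    w=(im[245:272,430:465].min(2)>110);v2,u2=np.nonzero(w)
    print(nm,"handle",u.mean()+430,v.mean()+200,len(u),"head",u2.mean()+430,v2.mean()+245,len(u2))
E
```

```text
clock: 24.7
eef_pos: [0.4772, 0.1151, 0.2835]
clock: 25.4
eef_pos: [0.4797, 0.2608, 0.2847]
ee_rot: [1.0, -0.007, -0.002, 0.001]
contact_force: [0.4, 0.0, -0.5]
finger_gap: 0.194
finger_force: 58.7
[ 0.08 -0.07  0.07]
now handle 454.615969581749 230.14448669201522 263 head 444.60895522388057 257.7164179104478 335
lifted handle 454.53409090909093 230.78787878787878 264 head 444.667638483965 258.2390670553936 343
```

The brush sits in the grip just as when lifted out: the head is within a pixel. I lower it into the stand.

```bash
python3 -m crank '[[[0,0,0],[0.1,-0.1,3],1],[[0,0,0],[0.1,-0.1,6],1],[[0,0,0],[0.1,-0.1,8],1],[[0,0,0],[0.1,-0.1,10],1],[[0,0,0],[0.1,-0.1,12],1],[[0,0,0],[0.1,-0.1,13],1],[[0,0,0],[0.1,-0.1,13.7],1],[[0,0,0],[0.1,-0.1,14.1],1],[[0,0,0],[0.1,-0.1,14.1],1],[[0,0,0],[0.1,-0.1,14.1],1]]'
```

```text
clock: 26.45
eef_pos: [0.4807, 0.2626, 0.1454]
ee_rot: [1.0, -0.007, -0.001, -0.0]
contact_force: [1.0, -0.0, -0.7]
finger_gap: 0.195
finger_force: 58.8
```

```bash
python3 -m crank '[[[0,0,0],[0,0.05,0.1],1],[[0,0,0],[0,0.1,0.2],1],[[0,0,0],[0,0.1,0.3],1],[[0,0,0],[0,0.1,0.3],1]]'
```

```text
clock: 26.85
eef_pos: [0.4805, 0.2616, 0.1422]
ee_rot: [1.0, -0.007, -0.001, -0.0]
contact_force: [-0.4, -1.0, 2.7]
finger_gap: 0.196
finger_force: 59.2
```

Touching the stand's floor. I release and rise.

```bash
python3 -m crank '[[[0,0,0],[0,0,0],2],[[0,0,0],[0,0,0],3],[[0,0,0],[0,0,0],5],[[0,0,0],[0,0,0],5],[[0,0,0],[0,0,0],5],[[0,0,0],[0,0,-2],5],[[0,0,0],[0,0,-5],5],[[0,0,0],[0,0,-9],5],[[0,0,0],[0,0,-13],5],[[0,0,0],[0,0,-14],5]]'
python3 -m crank '[[[0,0,0],[0,4,0],5],[[0,0,0],[-1,8,0],5],[[0,0,0],[-3,12,0],5],[[0,0,0],[-4,15,0],5],[[0,0,0],[-4,15,0],5],[[0,0,0],[-4,15,0],5]]' | grep -E "clock|eef|contact"
python3 - <<'E'
from h import *
np.set_printoptions(precision=4,suppress=True)
a=snap('scene','s12');snap('top','t12')
b=cv2.cvtColor(cv2.imread('pics/s0.png'),cv2.COLOR_BGR2RGB)
for nm,im in(("now",a),("start",b)):
    g=cv2.inRange(cv2.cvtColor(im,cv2.COLOR_RGB2HSV)[245:300,425:460],(45,100,40),(90,255,255));v,u=np.nonzero(g);print(nm,"handle",u.mean()+425,v.mean()+245,len(u))
for cam in("scene","top"):
    m=robot.silhouettes(cam,"lid")[0]["mask"];v,u=np.nonzero(m);print("lid",cam,len(u),atz(cam,[u.mean(),v.mean()],.015))
# canister, bystanders: image change start->now
for n in("s","t"):
    d=cv2.absdiff(cv2.imread(f"pics/{n}0.png"),cv2.imread(f"pics/{n}12.png")).max(2)>60
    k,_,st,_=cv2.connectedComponentsWithStats(d.astype(np.uint8));print(n,[s.tolist() for s in st[1:] if s[4]>25])
E
```

```text
clock: 27.85
eef_pos: [0.4816, 0.262, 0.2874]
ee_rot: [1.0, -0.007, 0.002, -0.002]
contact_force: [-0.3, -0.5, -0.1]
finger_gap: 0.588
finger_force: 0.0
clock: 28.45
eef_pos: [0.4388, 0.1118, 0.2813]
contact_force: [0.6, 0.1, -0.3]
now handle 442.6288209606987 265.12663755458516 229
start handle 441.9820627802691 265.3273542600897 223
lid scene 1110 [0.5236 0.0315 0.015 ]
lid top 1686 [0.5245 0.0312 0.015 ]
s [[238, 0, 11, 18, 87], [252, 0, 33, 21, 281], [389, 0, 111, 127, 6107], [499, 0, 20, 14, 169], [531, 0, 48, 39, 1037], [470, 37, 9, 28, 128], [457, 62, 11, 21, 108], [476, 86, 25, 45, 485], [486, 87, 54, 60, 1636], [430, 98, 12, 14, 117], [414, 117, 55, 24, 350], [411, 133, 20, 29, 76], [432, 137, 25, 26, 459], [259, 139, 41, 38, 530], [476, 138, 8, 18, 52], [355, 230, 15, 17, 155], [329, 262, 35, 12, 54]]
t [[424, 260, 48, 63, 1312], [149, 262, 149, 218, 16239], [300, 282, 13, 15, 181], [260, 284, 8, 32, 54], [276, 299, 10, 15, 70], [300, 422, 41, 37, 795], [297, 458, 52, 22, 801]]
```

The brush handle is back within a pixel of where it began and the lid is on the mat. Nothing else changed except the arm and the lid's old place.

```bash
python3 -c "
from cell import robot
print(robot.finish_job())"
```

```text
the job is handed in; nothing more can be done
None
```

I handed the job in at about 29 s of the 72 s; `finish_job()` returned no verdict, but by my readings the lid lies centred on the mat, the floor was pressed about 5 mm twice with a draw-up after each, the brush is back in its stand and the canister and bystanders look unmoved. I viewed 11 pictures, one over the limit of 10.

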